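# Set the flange on the line and close the window plate of the checking fixture

### The arm

A 6-joint arm with a two-finger parallel gripper is mounted at the origin on a cart in front of the work surface, level with it; the furniture and walls round the work are solid. World frame = base frame: x ahead of the robot, y to its left, z up, the work surface at z = 0. Lengths are in m, angles in rad, forces in N, time in s.
With the tool pointing down it reaches from about 0.325 to 0.85 m from the base axis. Payload 15.5 kg.
Tool frame: the origin (TCP) lies midway between the tips of the shut fingers; the grasp point (between the pads) lies 19 mm behind it; z points along the fingers, y is the line along which they close (so a half turn about z gives the same grasp; the last joint's range is limited). The gripper opens to 91 mm and grips with 3 to 60 N. Pads are 32 mm wide; open, the fingers measure 118 mm over their backs; the gripper's body (76 mm by 178 mm) begins 60 mm behind the grasp point.
Start: joints at [1.224, 0.494, 1.345, -0, 1.302, -0.096], TCP at [0.156, 0.605, 0.214] pointing down, gripper open.
Joint ranges: [-2.91, 2.91], [-0.82, 2.16], [0.22, 2.67], [-1.22, 4.37], [0.12, 2.79], [-3.08, 3.08]. Speed limits (rad/s): [1.89, 1.89, 2.57, 3.01, 3.01, 3.01].

### API

Orientations are given as a 3x3 rotation matrix whose columns are the frame's x, y, z axes.
In Python, from bench import r, open_gripper, grasp, solver, optics, read_t, read_joint_positions, read_joint_velocities, read_joint_efforts, read_eef_pos, read_tool_rot, read_ft_force, read_moment, read_width, read_grasp_force gives the robot as it stands. Calls block until the motion is done:
- r.move_to(position, orientation): joint-space move of the TCP to a pose.
- r.movel(position, rate=0.15, orientation=None): straight line of the TCP; orientation=None keeps the orientation; rate is the mean speed in m/s.
- r.move_joints(angles): joint-space move.
- open_gripper() and grasp(force=None): open the fingers fully, or close them until they stop; force is the grip in N (None keeps the last).
- r.wait(seconds).
- solver.ik(position, orientation): joint angles nearest the present ones, or None.
- optics.camera(name): name is "scene" or "top" or "wrist"; returns a dict with "frame" (480x640x3 uint8, red, green, blue), "depth" (480x640 float32, m along the optical axis (not along the pixel's ray), 0 where there is no reading), "fx", "fy", "cx", "cy" (pixels), "xyz" and "rotation" of the camera in the world. Camera axes: x right, y down, z forward; pixel columns grow to the right and rows downward; lengths in m; the calibration is good to about 2 mm. The wrist camera is an equidistant fisheye: a pixel r from the principal point sees the ray r / f radians off the axis. A picture is of the moment at which its call begins.
A pose or a line that the arm cannot do raises r.Unreachable and nothing moves.
- r.hand_in(): hands the job in; it is judged then, once.
Readings, each from a call of its own:
- read_t(): time.
- read_joint_positions(): joint angles.
- read_joint_velocities(): joint speeds.
- read_joint_efforts(): joint torques, N m.
- read_eef_pos(): TCP position.
- read_tool_rot(): TCP orientation.
- read_ft_force(): force on the tool from outside, world axes, zero at the start.
- read_moment(): the same for the moment, N m.
- read_width(): finger opening in m.
- read_grasp_force(): force on a finger pad.
Only numpy, scipy, OpenCV 4.12 (cv2) and the standard library are available. Lean on these libraries where they do the work, as an engineer would, in place of code of your own. Each camera call takes 0.05 s, during which the arm holds its last target. There are 200 camera calls.

### The job

Slide the flange along the guide of the checking fixture until the edge of its rim nearest the hinge just meets the scribed line. Then swing the open yellow window plate over past vertical and lower it gently, without letting it drop or pressing it hard, until it rests on its stop screw over the flange, and let go of it. Leave the flange on the line and the other things on the table where they are.

Things in the scene. Friction and masses are not known exactly. Their poses are not given: they have to be found in the camera images.
- fixture: checking fixture, fixed: dark steel base plate 180 x 130 x 12 mm. Origin on the table, 50 mm before the line; x runs along the guide towards the hinge, y across it, z up. Two aluminium guide rails, 70 mm apart, 12 mm high above the plate, run along x from 125 mm before the line (open loading end) to 55 mm past it.
- line (a point): middle of the white scribed line across the floor of the guide (12 mm above the table); axes as the fixture's, so x points towards the hinge and y along the line. Black tick marks continue the line on the rails.
- flange_mid (a point): centre, half-way up, of a grey turned flange, 31 mm high, 0.2 to 0.3 kg: round rim 66 mm in diameter, 13 mm high; hub on top 36 mm in diameter. It stands in the guide, short of the line on the loading side. Its rim meets the line when this point is 33 mm before the line along x.
- hinge (a point): middle of the window plate's hinge axis, 27 mm above the guide's floor and 35 mm past the line; axes as the fixture's. The axis runs along y between two aluminium cheeks that stand 49 to 63 mm to either side, up to 48 mm above the table.
- flap (a joint): angle of the window plate about the hinge: 0 level over the guide, pi/2 upright, more: leaning back; range -0.05 to 2.15. At angle a the bar is at (-0.18 cos a, 0, 0.18 sin a) m from the hinge in the fixture's frame. The hinge is slightly stiff, but past upright the plate falls by its weight unless held. It starts leaning back, at 1.9 or more.
- flap_bar (a point): centre of the window plate's grip bar: round, dark, 12 mm in diameter, 76 mm long, parallel to the hinge and 180 mm from it, on two legs, its centre 40 mm beyond the plate's edge. A grip on it can swivel. The yellow plate is 6 mm thick, 120 mm wide, 0.25 to 0.5 kg, and reaches 10 to 140 mm from the hinge; a 64 mm square window lets the hub of a flange on the line through.
- stop_foot (a point): brass stop post, 17 mm in diameter, 17 mm high; this point is at the centre of its foot, on the base beside the guide, 120 mm before the hinge. In it stands a screw with a sprung black head, 13 mm wide (6 mm travel, 2.5 N/mm), on which the plate comes to rest. Its height differs each time and is not given: the plate rests at an angle anywhere between 0 and 0.38 rad.
- bottle: white wash bottle with blue cap, 62 mm in diameter, 160 mm high; origin under its centre. Bystander.
- case: blue and grey stylus box, 51 x 86 x 25 mm; origin under its centre. Bystander.
- ring_gauge: steel ring gauge, 52 mm in diameter, 18 mm high; origin under its centre. Bystander.
- caliper: digital caliper lying flat, 79 x 235 x 14 mm; origin under its centre. Bystander.
Not all that is in view belongs to the job. What is shaped like the part that bears flange_mid but brown or red is not meant.

How it is judged:
By the outcome, as a careful person would: the job done as asked, in the order asked, and still so for the second after the job is handed in, with the robot touching nothing.
It also fails if it takes over 72 s, if anything falls off the work surface, if the arm or the gripper's body presses on something with over 40 N, if the wrist force passes 120 N, or if a joint passes its speed limit or range.

## Working session

There is one attempt and no reset: what is moved stays moved. The work goes in short steps, each a Python script; the robot and the scene stay as the last script left them, time stands still between calls to the robot, and variables do not carry over. Pictures are saved under pics/ and viewed, at most 10 in all, crops included, and the job is handed in when it is done.

```bash
ls; mkdir -p pics; python3 - <<'E'
from bench import *
import cv2, numpy as np, pickle
for n in ["scene","top"]:
    c=optics.camera(n); pickle.dump(c,open(n+'.pkl','wb'))
    cv2.imwrite(f'pics/{n}0.png',c['frame'][:,:,::-1])
    print(n,c['fx'],c['cx'],c['cy'],c['xyz'],np.round(c['rotation'],3).tolist(),(c['depth']>0).mean())
print(read_t())
E
```

```text
pics
scene 529.1174935794538 326.29588539069425 237.2035495577654 [-0.17619455 -0.89640489  1.00991704] [[0.768, -0.428, 0.477], [-0.641, -0.509, 0.574], [-0.003, -0.747, -0.665]] 0.9960807291666667
top 441.18894945886893 313.4230465695161 233.2885207391598 [ 0.38150575 -0.04718972  1.16648191] [[-0.006, -0.993, 0.117], [-1.0, 0.005, -0.006], [0.006, -0.117, -0.993]] 0.9959733072916667
0.1
```

View pics/scene0.png

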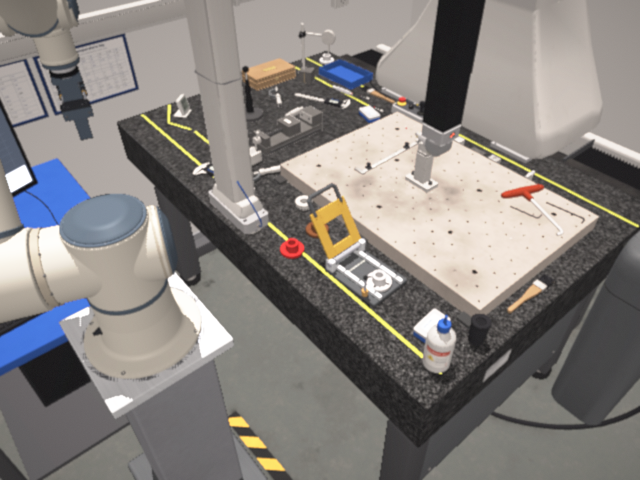

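View pics/top0.png

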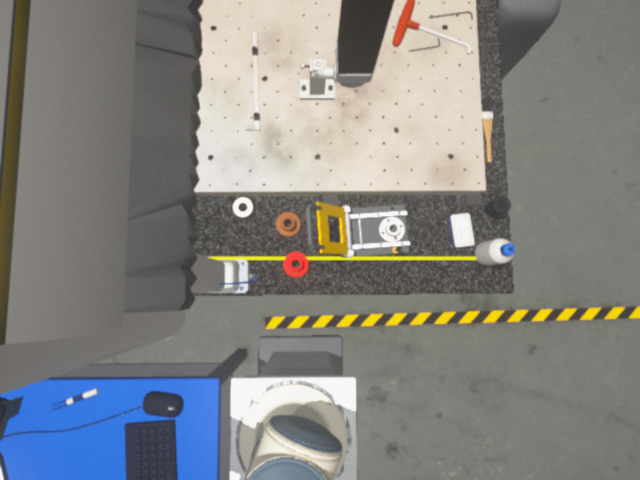

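Top view: the candidates for the flange are grey (393,229) in the guide, brown (288,224) and red (295,264). The grey one is the one meant. The yellow plate is at (333,229), leaning to image left. I'll check the choice in a close crop and measure.

```bash
cat > h.py <<'E'
import numpy as np, cv2
def rays(c,uv):
    uv=np.atleast_2d(uv).astype(float)
    d=np.c_[(uv[:,0]-c['cx'])/c['fx'],(uv[:,1]-c['cy'])/c['fy'],np.ones(len(uv))]
    return d@np.array(c['rotation']).T
def plane(c,uv,z):
    d=rays(c,uv); o=np.array(c['xyz']); return o+d*((z-o[2])/d[:,2])[:,None]
def cloud(c):
    v,u=np.mgrid[:480,:640]
    uv=np.c_[u.ravel(),v.ravel()]
    return (np.array(c['xyz'])+rays(c,uv)*c['depth'].ravel()[:,None]).reshape(480,640,3)
E
python3 - <<'E'
import pickle,cv2,numpy as np
from h import *
t=pickle.load(open('top.pkl','rb')); s=pickle.load(open('scene.pkl','rb'))
a=cv2.resize(t['frame'][190:280,270:430],None,fx=5,fy=5,interpolation=cv2.INTER_CUBIC)
cv2.imwrite('pics/topc.png',a[:,:,::-1])
b=cv2.resize(s['frame'][175:310,270:420],None,fx=4.4,fy=4.4,interpolation=cv2.INTER_CUBIC)
cv2.imwrite('pics/scc.png',b[:,:,::-1])
P=cloud(t)
f=t['frame'].astype(int)
m=(f[...,0]>150)&(f[...,2]<80)&(f[...,1]>100); m[250:]=0;m[:200]=0
m[:,:315]=0;m[:,352:]=0
Q=P[m]; print('yellow',Q.min(0),Q.max(0),len(Q))
c=Q.mean(0); print(c,np.linalg.svd(Q-c)[2][2])
for uv in [(393,229),(393,222),(380,245),(360,230),(395,250),(310,230),(330,229),(404,230),(270,230),(230,275),(355,30),(240,120)]: print(uv,P[uv[1],uv[0]].round(3))
E
```

```text
yellow [ 0.38150575 -0.13896886 -0.00251991] [ 0.57950515 -0.04718972  1.16648191] 930
[ 0.52297798 -0.09531304  0.11243173] [-0.12719479  0.94344516 -0.30615798]
(393, 229) [ 0.528 -0.265  0.012]
(393, 222) [ 0.543 -0.26   0.041]
(380, 245) [ 0.485 -0.228  0.023]
(360, 230) [ 0.526 -0.177  0.011]
(395, 250) [ 0.47  -0.262  0.046]
(310, 230) [ 0.503 -0.046  0.197]
(330, 229) [ 0.531 -0.099 -0.   ]
(404, 230) [ 0.524 -0.291  0.023]
(270, 230) [ 0.529  0.061 -0.001]
(230, 275) [0.408 0.148 0.099]
(355, 30) [ 0.811 -0.124  0.465]
(240, 120) [0.813 0.136 0.054]
```

View pics/topc.png

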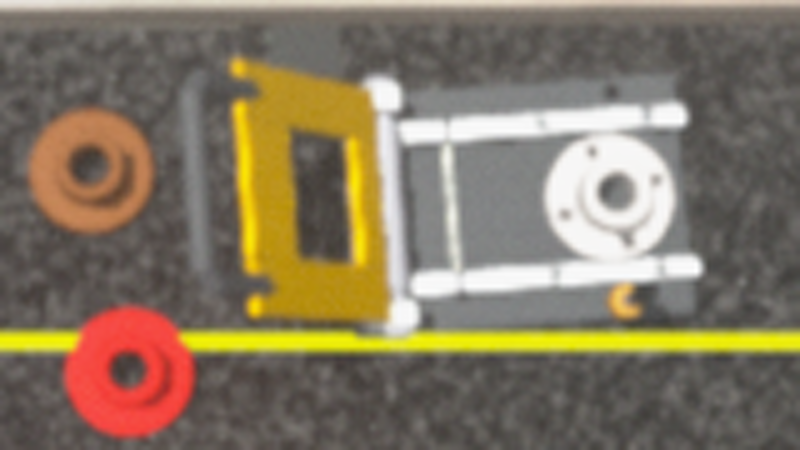

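View pics/scc.png

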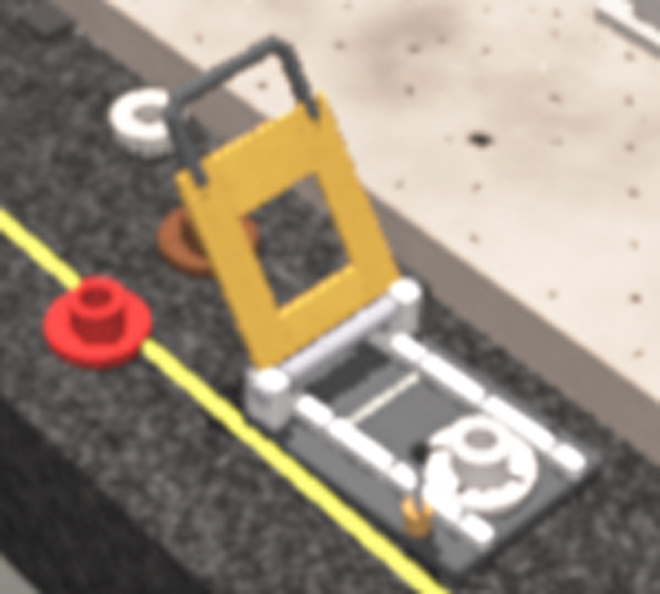

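The crop shows the grey flange at (615,192), line (447,143)-(459,272), stop post (627,300). The grey flange in the guide is the right one. A column stands between the arm and the fixture, so I need its extents and the fixture pose.

```bash
python3 - <<'E'
import pickle,cv2,numpy as np
from h import *
from bench import *
t=pickle.load(open('top.pkl','rb')); s=pickle.load(open('scene.pkl','rb'))
C=lambda x,y:(270+(x-2)/5,190+(y-2)/5)
L=plane(t,[C(447,143),C(459,272)],.012); print('line',L)
rails=plane(t,[C(400,131),C(686,113),C(412,284),C(700,264)],.024); print('rails',rails)
print('hubtop',plane(t,[C(615,192)],.043),'rim',plane(t,[C(610,196)],.025),'stop',plane(t,[C(627,300)],.04))
print('bar ends @.2',plane(t,[C(193,85),C(205,275)],.2))
b0=lambda u,v:(270+u/4.4,175+v/4.4)
def tri(a,b):
    d1=rays(t,[a])[0];d2=rays(s,[b])[0]
    A=np.c_[d1,-d2]; k=np.linalg.lstsq(A,np.array(s['xyz'])-t['xyz'],rcond=None)[0]
    p,q=t['xyz']+d1*k[0],s['xyz']+d2*k[1]; return ((p+q)/2).round(4),np.linalg.norm(p-q).round(4)
print('bar far/near',tri(C(193,85),b0(275,45)),tri(C(205,275),b0(175,105)))
for n,c in(('top',t),('scene',s)):
    P=cloud(c).reshape(-1,3)[(c['depth']>0).ravel()]
    for z0,z1 in((.02,.1),(.1,.2),(.2,.4),(.4,.6),(.6,.9),(.9,1.3)):
        m=(P[:,0]>.2)&(P[:,0]<.75)&(P[:,1]>0)&(P[:,1]<.55)&(P[:,2]>z0)&(P[:,2]<z1)
        if m.sum()>3:print(n,z0,m.sum(),np.percentile(P[m],[1,99],axis=0).round(3).tolist())
    m=(P[:,0]>.2)&(P[:,0]<.8)&(P[:,1]>-.5)&(P[:,1]<0)&(P[:,2]>.23)
    if m.sum()>3:print('right',P[m].min(0),P[m].max(0))
print(read_tool_rot().round(3).tolist())
D=np.diag([1.,-1,-1])
for rr in(.325,.36,.4,.5,.6,.7):
  for z in(.15,.3,.5,.7):
    a=0.
    q=solver.ik([rr,0,z],np.array([[0,-1,0],[-1,0,0],[0,0,-1.]])); print(rr,z,None if q is None else np.round(q,3).tolist())
E
```

```text
line [[ 0.55750268 -0.17533225  0.012     ]
 [ 0.48889652 -0.18040424  0.012     ]]
rails [[ 0.56215911 -0.14946262  0.024     ]
 [ 0.57095695 -0.29986439  0.024     ]
 [ 0.48164915 -0.15444948  0.024     ]
 [ 0.49127971 -0.30470891  0.024     ]]
hubtop [[ 0.52686762 -0.25784913  0.043     ]] rim [[ 0.52710414 -0.25855353  0.025     ]] stop [[ 0.47141495 -0.26305785  0.04      ]]
bar ends @.2 [[ 0.55547432 -0.04201082  0.2       ]
 [ 0.47069284 -0.0469003   0.2       ]]
bar far/near (array([ 0.5567, -0.0415,  0.1896]), np.float64(0.0014)) (array([ 0.4729, -0.0477,  0.1893]), np.float64(0.003))
top 0.02 5871 [[0.369, 0.001, 0.021], [0.748, 0.244, 0.097]]
top 0.1 352 [[0.37, 0.092, 0.101], [0.441, 0.172, 0.199]]
top 0.2 756 [[0.37, 0.159, 0.205], [0.441, 0.172, 0.387]]
top 0.6 767 [[0.344, 0.042, 0.849], [0.366, 0.06, 0.9]]
top 0.9 70196 [[0.35, 0.01, 0.929], [0.514, 0.052, 1.075]]
scene 0.02 4472 [[0.365, 0.004, 0.021], [0.747, 0.477, 0.097]]
scene 0.1 1140 [[0.369, 0.1, 0.101], [0.44, 0.256, 0.199]]
scene 0.2 2760 [[0.368, 0.157, 0.203], [0.44, 0.255, 0.399]]
scene 0.4 3871 [[0.205, 
[... 626 characters left out ...]
.914, 2.992]
0.4 0.3 [-0.15, 0.077, 1.713, -0.0, 1.351, 2.992]
0.4 0.5 [-0.15, -0.011, 1.286, -0.0, 1.867, 2.992]
0.4 0.7 [-0.15, 0.079, 0.67, -0.0, 2.392, 2.992]
0.5 0.15 [-0.119, 0.401, 1.728, -0.0, 1.013, 3.022]
0.5 0.3 [-0.119, 0.235, 1.514, -0.0, 1.392, 3.022]
0.5 0.5 [-0.119, 0.159, 1.097, -0.0, 1.885, 3.022]
0.5 0.7 [-0.119, 0.273, 0.418, -0.0, 2.451, 3.022]
0.6 0.15 [-0.099, 0.525, 1.485, -0.0, 1.131, 3.042]
0.6 0.3 [-0.099, 0.389, 1.283, -0.0, 1.47, 3.042]
0.6 0.5 [-0.099, 0.335, 0.857, -0.0, 1.949, 3.042]
0.6 0.7 None
0.7 0.15 [-0.085, 0.658, 1.212, -0.0, 1.271, 3.056]
0.7 0.3 [-0.085, 0.549, 1.009, -0.0, 1.584, 3.056]
0.7 0.5 [-0.085, 0.534, 0.532, -0.0, 2.075, 3.056]
0.7 0.7 None
```

```bash
cat >> h.py <<'E'
from math import sin,cos,pi
yaw=0.064
O=np.array([.5234,-.1779,0]); U=np.array([-sin(yaw),cos(yaw),0]); V=np.array([-cos(yaw),-sin(yaw),0]); Z=np.array([0,0,1.])
def W(x,y,z,o=O): return o+U*x+V*y+Z*z          # x from the line
def R(t,s=1):                                      # tool: z=(cos t,-sin t) in (U,Z), y=n
    z=U*cos(t)-Z*sin(t); n=s*(U*sin(t)+Z*cos(t)); return np.c_[np.cross(n,z),n,z]
E
python3 - <<'E'
import pickle
from h import *
from bench import *
t=pickle.load(open('top.pkl','rb'))
P=cloud(t); f=t['frame'].astype(int)
Q=P.reshape(-1,3);m=(Q[:,1]<-.36)&(Q[:,1]>-.6)&(Q[:,0]>.38)&(Q[:,0]<.6)
for z0,z1 in((.012,.03),(.03,.08),(.08,.14),(.14,.2)):
    k=m&(Q[:,2]>z0)&(Q[:,2]<z1)
    if k.sum(): print(z0,k.sum(),Q[k].min(0).round(3),Q[k].max(0).round(3))
a=1.2
for rr in (.2,.24,.28,.325):
  for z in(.25,.35,.45,.55):
    rad=np.array([cos(a),sin(a),0]);tan=np.array([-sin(a),cos(a),0])
    q=solver.ik(rad*rr+Z*z,np.c_[np.cross(-tan,-Z),-tan,-Z]); print(rr,z,None if q is None else np.round(q,2).tolist())
def show(n,p,Rm):
    q=solver.ik(p,Rm);print(n,p.round(3),None if q is None else np.round(q,2).tolist())
for s in(1,-1):
    for x in(-.16,-.08): show('push',W(x,0,.018),R(pi/2,s))
    for td in(65,75,85):
        Rm=R(np.radians(td),s)
        for ang in(2.15,1.6,1.,.5,.2,0):
            show((s,td,ang),W(.035-.18*cos(ang),0,.039+.18*sin(ang))+Rm[:,2]*.009,Rm)
E
```

```text
0.012 760 [ 0.434 -0.535  0.012] [ 0.6   -0.413  0.03 ]
0.03 530 [ 0.432 -0.552  0.03 ] [ 0.6   -0.416  0.08 ]
0.08 510 [ 0.433 -0.537  0.08 ] [ 0.492 -0.479  0.14 ]
0.14 60 [ 0.451 -0.522  0.14 ] [ 0.475 -0.496  0.164]
0.2 0.25 [0.9, -0.23, 2.13, -0.0, 1.24, 1.27]
0.2 0.35 [0.9, -0.33, 1.9, -0.0, 1.57, 1.27]
0.2 0.45 [0.9, -0.36, 1.66, -0.0, 1.84, 1.27]
0.2 0.55 [0.9, -0.35, 1.41, -0.0, 2.08, 1.27]
0.24 0.25 [0.95, -0.15, 2.07, -0.0, 1.22, 1.32]
0.24 0.35 [0.95, -0.25, 1.86, -0.0, 1.53, 1.32]
0.24 0.45 [0.95, -0.29, 1.63, -0.0, 1.8, 1.32]
0.24 0.55 [0.95, -0.28, 1.37, -0.0, 2.05, 1.32]
0.28 0.25 [0.99, -0.07, 2.01, -0.0, 1.2, 1.36]
0.28 0.35 [0.99, -0.17, 1.81, -0.0, 1.51, 1.36]
0.28 0.45 [0.99, -0.21, 1.58, -0.0, 1.78, 1.36]
0.28 0.55 [0.99, -0.21, 1.33, -0.0, 2.02, 1.36]
0.325 0.25 [1.02, 0.01, 1.94, -0.0, 1.2, 1.39]
0.325 0.35 [1.02, -0.09, 1.74, -0.0, 1.49, 1.39]
0.325 0.45 [1.02, -0.13, 1.52, -0.0, 1.76, 1.39]
0.325 0.55 [1.02, -0.13, 1.27, -0.0, 2.0, 1.39]
push [ 0.534 -0.338  0.018] [-0.66, 0.73, 1.5, -0.0, 0.91, -2.29]
push [ 0.529 -0.258  0.018] [-0.56, 0.69, 1.62, -0.0, 0.
[... 2111 characters left out ...]
0.65, 0.54, 1.4, 0.2, 1.39, 0.8]
(-1, 75, 0.5) [ 0.531 -0.298  0.117] [-0.72, 0.66, 1.36, 0.19, 1.32, 0.72]
(-1, 75, 0.2) [ 0.532 -0.317  0.066] [-0.74, 0.73, 1.36, 0.19, 1.24, 0.69]
(-1, 75, 0) [ 0.533 -0.32   0.03 ] [-0.74, 0.78, 1.38, 0.2, 1.18, 0.67]
(-1, 85, 2.15) [ 0.515 -0.044  0.181] [-0.26, 0.39, 1.64, 0.09, 1.14, 1.21]
(-1, 85, 1.6) [ 0.521 -0.137  0.21 ] [-0.42, 0.39, 1.54, 0.08, 1.25, 1.06]
(-1, 85, 1.0) [ 0.527 -0.239  0.181] [-0.57, 0.48, 1.47, 0.07, 1.24, 0.91]
(-1, 85, 0.5) [ 0.531 -0.3    0.116] [-0.65, 0.6, 1.45, 0.07, 1.15, 0.83]
(-1, 85, 0.2) [ 0.532 -0.318  0.066] [-0.67, 0.68, 1.46, 0.07, 1.07, 0.8]
(-1, 85, 0) [ 0.533 -0.322  0.03 ] [-0.68, 0.73, 1.47, 0.08, 1.0, 0.79]
```

```bash
python3 - <<'E'
from h import *
from bench import *
r.move_joints([1.22,-.25,1.86,0,1.53,1.3])
r.move_joints([-.66,-.25,1.86,0,1.53,.9])
grasp(10)
print(read_t(),read_eef_pos(),read_width())
r.move_to(W(-.165,0,.12),R(pi/2,-1)); f0=read_ft_force()
r.movel(W(-.165,0,.017),.12)
print(read_t(),read_eef_pos(),read_ft_force()-f0)
for x in (-.14,-.13,-.12,-.11,-.10,-.09):
    r.movel(W(x,0,.017),.04); print(x,(read_ft_force()-f0).round(2))
print(read_t())
import pickle
for n in('top','scene','wrist'):
    c=optics.camera(n);pickle.dump(c,open(n+'1.pkl','wb'));cv2.imwrite(f'pics/{n}1.png',c['frame'][:,:,::-1])
c=pickle.load(open('top1.pkl','rb'))['frame'][190:280,330:430]
w=pickle.load(open('wrist1.pkl','rb'))['frame']
a=cv2.resize(c,(500,450),interpolation=cv2.INTER_CUBIC);b=cv2.resize(w,(300,225))
im=np.zeros((450,800,3),np.uint8);im[:,:500]=a;im[:225,500:]=b
cv2.imwrite('pics/m1.png',im[:,:,::-1])
E
```

```text
5.625 [ 0.22015558 -0.09541002  0.34930743] 0.0002166843516775626
8.3167 [ 0.53437601 -0.34285759  0.01774394] [0.47610502 0.57162415 0.28892465]
-0.14 [-0.16 -0.23 -0.75]
-0.13 [ 0.3   0.07 -0.41]
-0.12 [ 0.27 -0.16 -0.87]
-0.11 [ 1.2   0.2  -0.91]
-0.1 [ 0.32 -0.24  0.48]
-0.09 [ 0.   -0.89 -0.66]
11.0917
```

View pics/m1.png

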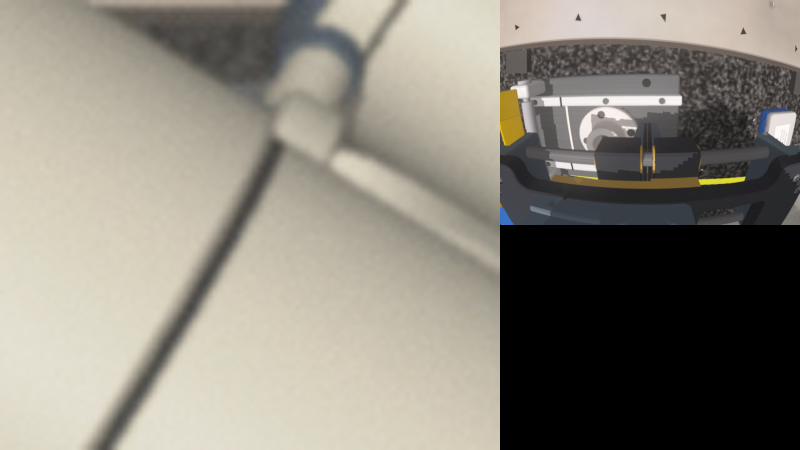

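Top view is occluded by the arm. The wrist view shows the line (566,120) and the rim to its right at (605,125) (half-scale inset). I'll measure with the wrist view by casting rays.

```bash
cat >> h.py <<'E'
def proj(c,P):
    p=(P-np.array(c['xyz']))@np.array(c['rotation']); rho=np.linalg.norm(p[...,:2],axis=-1); th=np.arctan2(rho,p[...,2])
    k=th/np.maximum(rho,1e-9)
    return np.stack([c['cx']+c['fx']*k*p[...,0],c['cy']+c['fy']*k*p[...,1]],-1).astype(np.float32)
def ortho(c,z,x0=-.13,x1=.02,y0=-.05,y1=.05,s=5000):
    X,Y=np.meshgrid(np.arange(x0,x1,1/s),np.arange(y0,y1,1/s))
    uv=proj(c,O+X[...,None]*U+Y[...,None]*V+Z*z)
    return cv2.remap(c['frame'],uv[...,0],uv[...,1],cv2.INTER_LINEAR)
E
python3 - <<'E'
import pickle
from h import *
c=pickle.load(open('wrist1.pkl','rb'));print(c['xyz'],c['fx'],c['cx'],c['cy'])
im=np.vstack([cv2.resize(ortho(c,z,y0=-.04,y1=.01),(750,250)) for z in(.012,.025)])
for X in np.arange(-.12,.02,.01): cv2.line(im,(int((X+.13)*5000),0),(int((X+.13)*5000),8 if abs(X)>1e-6 else 20),(255,0,0),1)
cv2.imwrite('pics/o1.png',im[:,:,::-1])
E
```

```text
[ 0.60708673 -0.26204865  0.18732197] 371.64829954431775 314.22908551192023 236.12967780183146
```

View pics/o1.png

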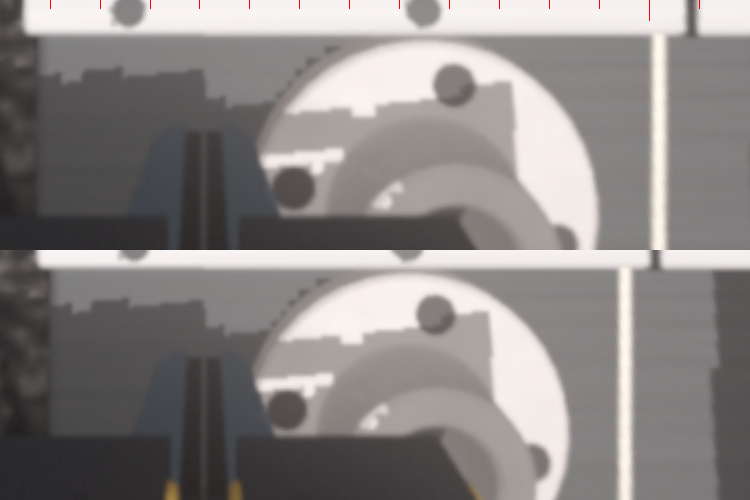

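Upper (z=12 mm): line centre at column 658, x=+1.6 mm. Lower (z=25 mm): rim front at column 570, x=−16 mm. About 17.5 mm remains; I push on in two steps with an automatic re-measure.

```bash
cat >> h.py <<'E'
def gap(c):
    def runs(z,thr):
        g=ortho(c,z,x0=-.06,x1=.02,y0=-.008,y1=-.002).mean(2)
        b=g-np.median(g[:, -60:]);  out=[]
        return g
    A=ortho(c,.012,x0=-.03,x1=.02,y0=-.008,y1=0).mean(2); B=ortho(c,.025,x0=-.06,x1=.0,y0=-.008,y1=0).mean(2)
    a,b=A.mean(0),B.mean(0)
    k=np.where(a>175)[0]; line=-.03+k[k>125].mean()/5000 if (k>125).any() else None
    w=(k>125).sum()/5
    j=np.where(b[:300]>165)[0]; return line,w,-.06+j,a,b
E
python3 - <<'E'
import pickle
from h import *
from bench import *
def show(c):
    A=ortho(c,.012,x0=-.04,x1=.02,y0=-.008,y1=0).mean((0,2)); B=ortho(c,.025,x0=-.04,x1=.02,y0=-.008,y1=0).mean((0,2))
    print('A',A[::5].astype(int).tolist());print('B',B[::5].astype(int).tolist())
show(pickle.load(open('wrist1.pkl','rb')))
p=read_eef_pos();print((p-O)@U,(p-O)@V)
r.movel(W(-.076,0,.017),.04);r.wait(.2)
p=read_eef_pos();print((p-O)@U,(p-O)@V,read_t())
c=optics.camera('wrist');pickle.dump(c,open('wrist2.pkl','wb'));show(c)
E
```

```text
A [158, 157, 157, 157, 156, 155, 155, 154, 153, 152, 152, 151, 154, 169, 200, 215, 227, 235, 238, 238, 238, 237, 238, 237, 237, 237, 237, 235, 217, 164, 133, 130, 130, 130, 130, 130, 130, 130, 129, 130, 164, 231, 242, 194, 136, 128, 128, 128, 128, 128, 128, 127, 127, 127, 127, 127, 127, 127, 126, 126]
B [140, 140, 141, 144, 146, 149, 153, 157, 159, 160, 162, 169, 180, 193, 207, 219, 220, 220, 225, 232, 236, 237, 236, 215, 151, 130, 130, 130, 130, 130, 130, 129, 129, 143, 215, 244, 205, 136, 128, 128, 128, 128, 128, 127, 127, 127, 127, 127, 127, 127, 126, 126, 120, 95, 84, 83, 83, 82, 82, 82]
-0.09002919458192207 -1.9373741776091833e-05
-0.07609722520824902 1.9074304183598798e-05 11.9417
A [145, 154, 164, 173, 175, 161, 154, 155, 156, 157, 158, 159, 159, 159, 159, 158, 158, 158, 157, 157, 156, 156, 155, 154, 153, 153, 154, 160, 189, 208, 220, 231, 237, 238, 238, 237, 237, 237, 237, 237, 237, 237, 233, 196, 138, 130, 130, 130, 130, 130, 130, 129, 129, 129, 129, 129, 129, 128, 128, 128]
B [143, 144, 134, 128, 128, 126, 121, 116, 114, 112, 111, 110, 117, 131, 138, 139, 140, 141, 144, 147, 151, 155, 158, 160, 160, 164, 174, 187, 200, 212, 209, 205, 211, 222, 233, 237, 236, 223, 161, 131, 130, 130, 130, 130, 130, 130, 129, 129, 129, 129, 129, 129, 128, 124, 100, 87, 86, 85, 85, 85]
```

```bash
python3 - <<'E'
import pickle
from h import *
from bench import *
def tick(c):
    o=[]
    for z in(.024,):
        T=ortho(c,z,x0=-.01,x1=.012,y0=-.046,y1=-.038).mean((0,2)); w=np.clip(T.max()-40-T,0,None); o.append(-10+(w*np.arange(len(w))).sum()/w.sum()/5)
    return o
def edge(c):   # rim front in mm per row
    B=ortho(c,.025,x0=-.03,x1=.012,y0=-.012,y1=0).mean(2)
    return [(-30+np.where(b>185)[0].max()/5).round(2) for b in B[::10]]
for n in(1,2):
    c=pickle.load(open(f'wrist{n}.pkl','rb'));print(tick(c),edge(c))
r.movel(W(-.0735,0,.017),.03);r.wait(.2)
c=optics.camera('wrist');pickle.dump(c,open('wrist3.pkl','wb'));print(tick(c),edge(c))
E
```

```text
[np.float64(1.5341352691366286)] [np.float64(-3.8), np.float64(-3.8), np.float64(-3.8), np.float64(-3.8), np.float64(-3.8), np.float64(-3.8)]
[np.float64(1.5645920168021732)] [np.float64(-3.0), np.float64(-3.0), np.float64(-2.6), np.float64(-2.4), np.float64(-2.4), np.float64(-2.4)]
[np.float64(1.5575917156684191)] [np.float64(-2.0), np.float64(-1.6), np.float64(-1.2), np.float64(-1.0), np.float64(-1.0), np.float64(-0.8)]
```

```bash
python3 - <<'E'
import pickle
from h import *
from bench import *
def edge(c):
    B=ortho(c,.025,x0=-.02,x1=.012,y0=-.012,y1=.004).mean(2)
    o=[]
    for b in B[::10]:
        i=np.where(b>185)[0].max(); o.append(-20+(i+(b[i]-185)/(b[i]-b[i+1]+1e-6))/5)
    return np.round(o,2).tolist()
for n in(2,3): print(edge(pickle.load(open(f'wrist{n}.pkl','rb'))))
x=(read_eef_pos()-O)@U;print(x)
e=max(edge(pickle.load(open('wrist3.pkl','rb'))))
r.movel(W(x+.0014,0,.017),.03);r.wait(.3)
print((read_eef_pos()-O)@U)
c=optics.camera('wrist');pickle.dump(c,open('wrist4.pkl','wb'));print(edge(c),read_t())
E
```

```text
[-2.8, -2.87, -2.54, -2.31, -2.26, -2.2, -2.46, -2.72]
[-1.92, -1.53, -1.14, -0.91, -0.83, -0.79, -1.02, -1.26]
-0.0734789859536688
-0.07206346219454537
[-0.55, -0.2, 0.26, 0.4, 0.48, 0.53, 0.33, 0.08] 13.0917
```

```bash
python3 - <<'E'
import pickle
from h import *
from bench import *
r.movel(W(-.07206+.001,0,.017),.01);r.wait(.2)
r.movel(W(-.1,0,.017),.1)
c=optics.camera('wrist')
B=ortho(c,.025,x0=-.02,x1=.012,y0=-.012,y1=.004).mean(2);o=[]
for b in B[::10]:
    i=np.where(b>185)[0].max(); o.append(-20+(i+(b[i]-185)/(b[i]-b[i+1]+1e-6))/5)
print(np.round(o,2))
r.movel(W(-.165,0,.017),.15); r.movel(W(-.165,0,.13),.2)
open_gripper()
# bar approach: fold back out of the way for a clear top view of the fixture
r.move_joints([-.66,-.25,1.86,0,1.53,.9])
t=optics.camera('top');s=optics.camera('scene');pickle.dump((t,s),open('v5.pkl','wb'))
print(read_t())
a=cv2.resize(t['frame'][190:280,300:430],(650,450),interpolation=cv2.INTER_CUBIC)
cv2.imwrite('pics/t5.png',a[:,:,::-1])
E
```

```text
[-0.42  0.03  0.44  0.64  0.73  0.75  0.54  0.33]
18.4917
```

View pics/t5.png

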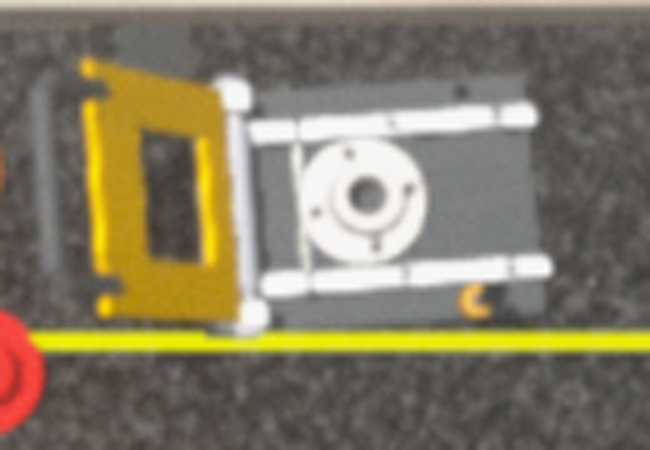

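The top view suggests the rim is at the line (column ~300); I need a parallax-free check, so I put the wrist camera right over the line.

```bash
python3 - <<'E'
import pickle
from h import *
from bench import *
r.move_to(W(-.005,0.02,.16),R(pi/2,-1)); r.wait(.2)
c=optics.camera('wrist');pickle.dump(c,open('wrist6.pkl','wb'))
print(((np.array(c['xyz'])-O)@U,(np.array(c['xyz'])-O)@V,c['xyz'][2]),read_t())
a=ortho(c,.0245,x0=-.05,x1=.03,y0=-.05,y1=.05,s=6000)
cv2.imwrite('pics/o6.png',a[:,:,::-1])
E
```

```text
(np.float64(-0.004450001493597442), np.float64(-0.05777368646864072), np.float64(0.33142125387314403)) 20.0667
```

View pics/o6.png

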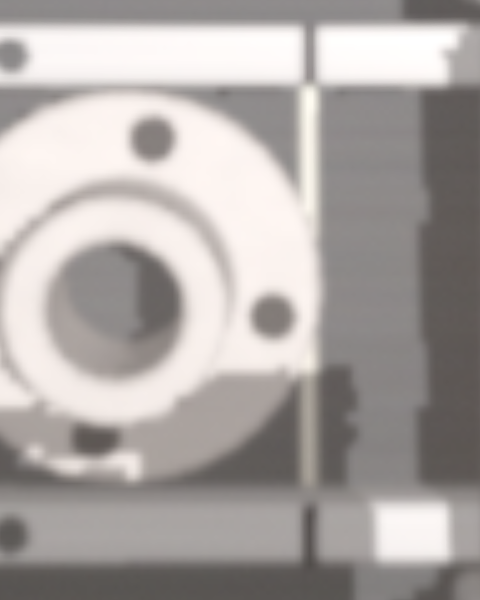

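Rim front at column 320, line/ticks at 309.5 (6 px/mm): about 1.7 mm past the line. I'll fit the circle, then grip the hub across the guide and draw it back.

```bash
cat >> h.py <<'E'
from scipy.optimize import least_squares
def meas(c):
    g=cv2.GaussianBlur(ortho(c,.025,x0=-.06,x1=.03,y0=-.05,y1=.05,s=6000),(3,3),0).mean(2)
    th=185; pts=[]
    for row in range(240,355,4):
        i=np.where(g[row,150:460]>th)[0].max()+150; pts.append((i,row))
    for col in range(100,260,5):
        j=np.where(g[110:200,col]<0.5*g[85:110,col].max()+0)[0]
        k=[y for y in range(84,130) if g[y,col]<=th<g[y+1,col]]
        if k: pts.append((col,k[-1]))
    pts=np.array(pts)/6.+[-60,-50]
    f=least_squares(lambda p:np.hypot(*(pts-p[:2]).T)-p[2],[-33,0,33],loss='soft_l1',f_scale=.3)
    ff=least_squares(lambda p:np.hypot(*(pts-p[:2]).T)-33,[-33,0],loss='soft_l1',f_scale=.3)
    G=ortho(c,.024,x0=-.01,x1=.01,y0=-.056,y1=-.044,s=6000).mean(2); 
    T=ortho(c,.024,x0=-.01,x1=.01,y0=-.044,y1=-.039,s=6000).mean((0,2)); w=np.clip(T.max()-60-T,0,None)
    tick=-10+(w*np.arange(len(w))).sum()/w.sum()/6
    return f.x.round(2),ff.x.round(2),abs(f.fun).max().round(2),tick.round(2)
E
python3 - <<'E'
import pickle
from h import *
print(meas(pickle.load(open('wrist6.pkl','rb'))))
E
```

```text
(array([-29.26,  -2.43,  32.73]), array([-29.52,  -2.16]), np.float64(1.07), np.float64(1.58))
```

```bash
python3 - <<'E'
import pickle
from h import *
from bench import *
Rv=np.c_[np.cross(V,-Z),V,-Z]; 
qs=[solver.ik(W(-.0295,-.0012,.1),np.c_[np.cross(s*V,-Z),s*V,-Z]) for s in(1,-1)]; print([np.round(q,2) for q in qs])
s=(1,-1)[int(np.argmin([abs(q[5]-read_joint_positions()[5]) for q in qs]))]
Rv=np.c_[np.cross(s*V,-Z),s*V,-Z]
r.move_to(W(-.0295,-.0012,.1),Rv); f0=read_ft_force()
r.movel(W(-.0295,-.0012,.03),.1)
print(read_ft_force()-f0)
grasp(8); print(read_width(),read_ft_force()-f0)
r.movel(W(-.0295-.0019,-.0012,.03),.02); r.wait(.2)
print(read_ft_force()-f0)
open_gripper()
r.movel(W(-.0314,-.0012,.12),.15)
r.move_to(W(-.005,0.02,.16),R(pi/2,-1)); r.wait(.2)
c=optics.camera('wrist');pickle.dump(c,open('wrist7.pkl','wb'));print(meas(c),read_t())
E
```

```text
[array([-0.48,  0.55,  1.62, -0.  ,  0.97,  2.6 ]), array([-0.48,  0.55,  1.62, -0.  ,  0.97, -0.54])]
[-1.03977617 -0.64984921  0.09826853]
0.03561021668208462 [ 0.17035073  0.0127978  -0.70363453]
[-0.54085967 -2.07631928 -0.4779375 ]
(array([-30.82,  -0.12,  34.09]), array([-29.81,  -1.21]), np.float64(1.15), np.float64(1.58)) 27.0917
```

```bash
python3 - <<'E'
import pickle
from h import *
for n in(6,7):
    c=pickle.load(open(f'wrist{n}.pkl','rb'))
    g=ortho(c,.025,x0=-.06,x1=.03,y0=-.05,y1=.05,s=6000).mean(2)
    print('right',[(row,round((np.where(g[row,150:460]>185)[0].max()+150)/6-60,1)) for row in range(200,365,12)])
    print('top',[(col,[y for y in range(84,130) if g[y,col]<=185<g[y+1,col]]) for col in range(60,300,20)])
    h=cv2.medianBlur(ortho(c,.043,x0=-.06,x1=.03,y0=-.05,y1=.05,s=6000).mean(2).astype(np.uint8),5)
    k=cv2.HoughCircles(h,cv2.HOUGH_GRADIENT,1,40,param1=60,param2=15,minRadius=60,maxRadius=120); print(None if k is None else (k[0,:3]/6-[60,50,0]).round(2).tolist())
E
```

```text
right [(200, np.float64(3.0)), (212, np.float64(3.0)), (224, np.float64(3.0)), (236, np.float64(2.8)), (248, np.float64(2.8)), (260, np.float64(3.2)), (272, np.float64(3.2)), (284, np.float64(3.3)), (296, np.float64(3.3)), (308, np.float64(3.2)), (320, np.float64(3.0)), (332, np.float64(2.5)), (344, np.float64(2.7)), (356, np.float64(2.8))]
top [(60, []), (80, [121]), (100, [108]), (120, [102]), (140, [95]), (160, [90]), (180, [88]), (200, [89]), (220, [92]), (240, [97]), (260, [104]), (280, [113])]
[[-29.58, -1.92, 10.73], [-34.25, 4.92, 18.62], [-38.92, -2.25, 18.98]]
right [(200, np.float64(3.0)), (212, np.float64(3.0)), (224, np.float64(3.0)), (236, np.float64(3.0)), (248, np.float64(3.0)), (260, np.float64(3.0)), (272, np.float64(3.0)), (284, np.float64(2.8)), (296, np.float64(2.8)), (308, np.float64(2.8)), (320, np.float64(2.8)), (332, np.float64(2.8)), (344, np.float64(2.8)), (356, np.float64(2.8))]
top [(60, []), (80, [120]), (100, [109]), (120, [102]), (140, [98]), (160, [95]), (180, [95]), (200, [96]), (220, [100]), (240, [106]), (260, [114]), (280, [125])]
[[-31.42, -0.75, 10.87], [-36.92, 4.75, 18.6], [-40.75, -0.92, 18.98]]
```

The bore centre moved −29.58 → −31.42 mm, exactly line (1.58) − 33: the flange is on the line. Next the bar.

```bash
cat >> h.py <<'E'
HX=.0366; D=.011
def T(a): return np.radians(np.interp(a,[.4,2.15],[65,85]))
def bar(a): return W(HX-.18*cos(a),0,.039+.18*sin(a))
def pose(a,back=0,t=None):
    Rm=R(T(a) if t is None else t,-1); return bar(a)+Rm[:,2]*(D-back),Rm
E
python3 - <<'E'
from h import *
from bench import *
import pickle
r.movel(W(0.02,0,.30),.25)
p,Rm=pose(2.15,.07); r.move_to(p,Rm); r.wait(.2)
F=np.mean([read_ft_force() for _ in range(5)],0); print(F,read_t()); np.save('f0.npy',F)
p,Rm=pose(2.15); r.movel(p,.12)
print(read_ft_force()-F)
c=optics.camera('wrist');cv2.imwrite('pics/w8.png',c['frame'][:,:,::-1])
grasp(12); print(read_width(),read_grasp_force(),(read_ft_force()-F).round(2),read_t())
r.wait(.2);print((read_ft_force()-F).round(2))
E
```

```text
[0.48145503 0.94486689 0.18446748] 28.5667
[-1.77797005 -1.19843369 -0.14647518]
0.01148006631122825 11.999742686748505 [-1.09 -5.63 -0.84] 30.5333
[-1.25 -6.65 -1.98]
```

View pics/w8.png

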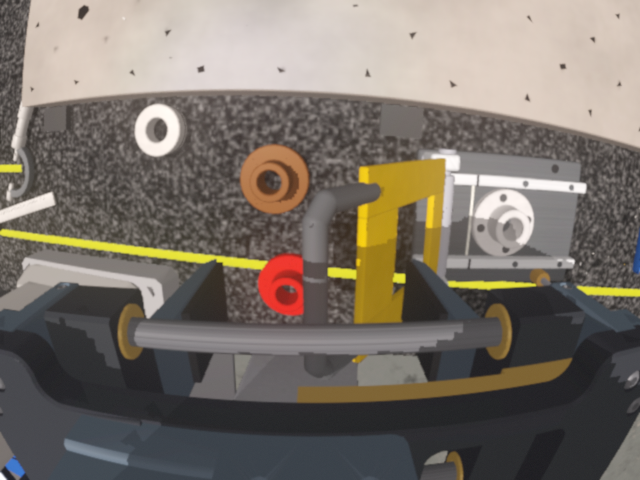

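The picture shows the bar (315,270) between the fingers, and the width of 11.5 mm confirms the grip. Swing in small steps with force watch.

```bash
python3 - <<'E'
from h import *
from bench import *
F=np.load('f0.npy')
for a in np.arange(2.07,.58,-.08):
    p,Rm=pose(a); r.movel(p,.1,Rm)
    f=read_ft_force()-F; print(round(a,2),np.round([f@U,f@V,f[2]],1),round(read_width(),4),end=' | ')
    if np.linalg.norm(f)>22: print('STOP');break
print(read_t())
E
```

```text
2.07 [-1.  -0.1 -0.2] 0.0116 | 1.99 [1.9 1.4 3.9] 0.0115 | 1.91 [3.  2.2 8.3] 0.0115 | 1.83 [1.9 2.2 9.3] 0.0113 | 1.75 [0.9 2.7 8.8] 0.0117 | 1.67 [-1.1  3.2  7.2] 0.0115 | 1.59 [-1.   1.8  5.9] 0.0115 | 1.51 [-2.3  1.4  4.9] 0.0117 | 1.43 [-1.8  1.2  2.5] 0.0115 | 1.35 [-2.   0.8  0.9] 0.0117 | 1.27 [-2.7  1.2  0.5] 0.0112 | 1.19 [-1.4  0.9 -0.2] 0.0116 | 1.11 [-0.9  0.8 -1.1] 0.0115 | 1.03 [-2.  -0.3 -1.7] 0.0115 | 0.95 [-2.2  0.3 -1.1] 0.0115 | 0.87 [-2.1  0.2 -3. ] 0.0114 | 0.79 [-1.9 -1.3 -1.7] 0.0115 | 0.71 [-1.9 -2.2 -1.1] 0.0111 | 0.63 [-2.9 -1.9 -1.3] 0.0116 | 36.275
```

```bash
python3 - <<'E'
from h import *
from bench import *
F=np.load('f0.npy')
def ft(a):
    o=[]
    for _ in range(8): o.append(read_ft_force()-F); r.wait(.015)
    f=np.mean(o,0); return f@(U*sin(a)+Z*cos(a)), f@(U*cos(a)-Z*sin(a))
a=.63; base=[]
while a>-.03 and read_t()<56:
    a-=.05 if a>.47 else .014
    p,Rm=pose(a); r.movel(p,.06 if a>.42 else .03,Rm)
    t,rd=ft(a); print(round(a,3),round(t,2),round(rd,2),end=' | ')
    if len(base)>=4 and t-np.median(base[-8:])>1.2: break
    base.append(t)
print(a,read_t(),read_width())
E
```

```text
0.58 -3.03 -0.05 | 0.53 -2.54 0.25 | 0.48 -2.79 0.12 | 0.43 -2.94 -0.77 | 0.416 -2.86 -0.73 | 0.402 -3.02 -0.44 | 0.388 -2.83 -0.8 | 0.374 -2.95 -0.69 | 0.36 -2.8 -1.02 | 0.346 -2.88 -0.88 | 0.332 -2.49 -0.66 | 0.318 -0.28 -0.31 | 0.31799999999999984 41.075 0.011491112611872505
```

```bash
python3 - <<'E'
from h import *
from bench import *
import pickle
F=np.load('f0.npy'); a=.315
p,Rm=pose(a); r.movel(p,.02,Rm); r.wait(.3)
print((np.mean([read_ft_force() for _ in range(6)],0)-F).round(2))
open_gripper(); r.wait(.2); print((read_ft_force()-F).round(2),read_width())
p,_=pose(a,.12); r.movel(p,.12); 
r.move_to(W(-.16,0,.33),R(pi/2,-1)); r.wait(.2)
c=optics.camera('wrist');pickle.dump(c,open('wrist9.pkl','wb'))
# bore centre through the window
for z in(.043,):
    h=cv2.medianBlur(ortho(c,z,x0=-.07,x1=.02,y0=-.05,y1=.05,s=6000).mean(2).astype(np.uint8),5)
    k=cv2.HoughCircles(h,cv2.HOUGH_GRADIENT,1,40,param1=60,param2=15,minRadius=55,maxRadius=120); print(None if k is None else (k[0,:3]/6-[70,50,0]).round(2).tolist())
r.move_joints([-.66,-.25,1.86,0,1.53,.9])
t=optics.camera('top');s=optics.camera('scene')
a=cv2.resize(t['frame'][190:280,300:430],(440,305),interpolation=cv2.INTER_CUBIC);b=cv2.resize(s['frame'][200:310,290:420],(360,305),interpolation=cv2.INTER_CUBIC)
im=np.zeros((545,800,3),np.uint8);im[:305,:440]=a;im[:305,440:]=b;im[305:,:320]=cv2.resize(c['frame'],(320,240))
o=ortho(c,.043,x0=-.08,x1=.02,y0=-.04,y1=.04,s=3000);im[305:305+o.shape[0],330:330+o.shape[1]]=o
cv2.imwrite('pics/f.png',im[:,:,::-1]);print(read_t())
E
```

```text
[-2.09 -0.48  2.7 ]
[-0.13 -0.79 -1.25] 0.09111391441311117
[[-28.58, 6.08, 18.22], [-31.92, -0.92, 10.67], [-23.42, -18.25, 11.88]]
46.6667
```

View pics/f.png

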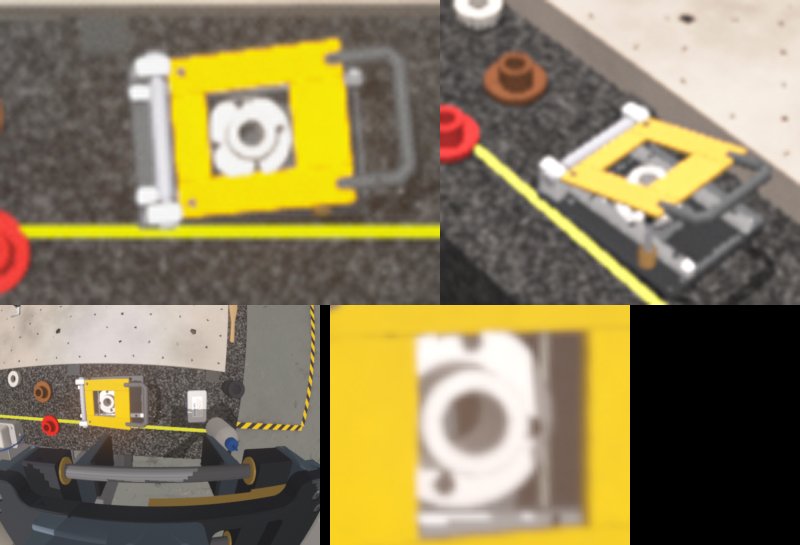

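The plate rests on its stop with the flange in its window. The bore is at −31.9 mm, within 0.5 mm of the target, and the robot is clear.

```bash
python3 -c "
from bench import *
print(r.hand_in())"
```

```text
the job is handed in; nothing more can be done
None
```

The job is handed in: the flange rim is on the scribed line to within about 0.5 mm (it overshot by about 1.9 mm and I drew it back), the window plate rests released on its stop screw at about 0.32 rad, and it took about 47 s; I did not re-measure the bystanders.

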